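# Pack the ink tray for the press

## Robot

A 6-joint arm with a two-finger parallel gripper is mounted at the origin on the work surface. World frame = base frame: x ahead of the robot, y to its left, z up, the work surface at z = 0. Lengths are in m, angles in rad, forces in N, time in s.
With the tool pointing down it reaches from about 0.225 to 0.875 m from the base axis. Payload 3.4 kg.
Tool frame: the origin (TCP) lies where the fingers leave the gripper's body, on its centre line; the fingertips stand 73 mm ahead of it and the grasp point (between the pads) lies 54 mm ahead of it (manip.pinch_z is the distance from the TCP to the grasp point, in m); z points along the fingers, y is the line along which they close (so a half turn about z gives the same grasp; the last joint's range is limited). The gripper opens to 85 mm and grips with 20 to 120 N. Pads are 22 mm wide; open, the fingers measure 114 mm over their backs; the gripper's body (76 mm by 85 mm) begins 54 mm behind the grasp point. The pads swing forward as they close: fully open they stand 13 mm farther back than shut.
Start: joints at [-1.258, 0.276, 1.505, -0, 1.361, -0.121], TCP at [0.242, -0.522, 0.304] pointing down, gripper open.
Joint ranges: [-2.89, 2.89], [-0.75, 2.08], [0.22, 2.7], [-1.18, 4.32], [0.11, 2.71], [-2.7, 2.7]. Speed limits (rad/s): [2.57, 2.57, 3.14, 3.14, 3.14, 3.14].

## Interface

Orientations are given as a unit quaternion [w, x, y, z].
In Python, from rig import readout, imaging, manip gives the robot as it stands. The module is installed in compiled form; this text tells all that it offers.
- The arm moves only by the tool servo_tool, never from a script. Its argument "moves" is a list of rows, each an object with "dp": the shift along the tool's x, y, z in units of 0.2 m (1.0 is 0.2 m), a list of three; "delta_rot": the turn, a rotation vector about the tool's x, y, z in units of 0.1 rad (1.0 is 0.1 rad), a list of three; "fingers": the opening, from 0 (shut) to 1 (fully open). In form: [{"dp": [dx, dy, dz], "delta_rot": [wx, wy, wz], "fingers": fingers}, ...]. A call has 1 to 5 rows; each row shifts and turns the commanded pose from where the row before left it, along the tool's axes as they then stand; what a row does not reach is not made up. A row lasts 1/10 s, in which the tool goes at most 50 mm and 8.59 degrees, less where a joint would pass 70% of its speed; a pose out of reach is approached as far as the arm can. A call with a number of a shift or a turn outside -1 to 1 is refused whole. A call with a gripper value outside its range is refused whole. The fingers move at their own pace and stop on an object; "force" is the grip in N (left out, the last holds). Time passes only in rows, so rows that do not move let the fingers close. It gives the time, the measured TCP pose, the force, the opening and the grip force at its end, in the units of the state.
- readout.get_state(): the state, without advancing time (a new reading comes with each control period).
- imaging.get_image(name): name is "side" or "top"; returns (picture, depth): 480x640x3 uint8, red, green, blue; 480x640 float32, m along the optical axis (not along the pixel's ray), 0 where there is no reading.
- imaging.calibration(name): a dict with "intrinsics" (3x3 intrinsics, pixels), "dist" ([k1, k2, p1, p2, k3] as OpenCV has them; the pictures are not rectified), "R" (3x3) and "t" (3): a world point X has camera coordinates R X + t. Camera axes: x right, y down, z forward; pixel columns grow to the right and rows downward; lengths in m; the calibration is good to about 2 mm. A picture is of the moment at which its call begins. calibration takes no time and is no camera call.
- manip.sign_off(): hands the job in; it is judged then, once.
The state is a dict: "clock": time; "qpos": joint angles; "qd": joint speeds; "effort": joint torques, N m; "position": TCP position; "ee_rot": TCP orientation; "contact_force": force on the tool from outside, world axes, zero at the start; "moment": the same for the moment, N m; "width": finger opening in m; "gripper_force": force on a finger pad.
Only numpy, scipy, OpenCV 4.12 (cv2) and the standard library are available. Lean on these libraries where they do the work, as an engineer would, in place of code of your own. Each camera call takes 0.05 s, during which the arm holds its last target. There are 200 camera calls.

## Task

Finish packing the plywood tray, which already has one ink tin standing in a corner: add the long wooden tool case, the other lidded ink tin of the same size and the two white mixing cups. The case lies lid up along one long side of the tray, both tins stand upright, and one cup stands upright beside them with the other nested fully home inside it; apart from the nested cup everything rests flat on the tray's floor. Leave all the other things on the bench where they are.

Things in the scene. Friction and masses are not known exactly. Their poses are not given: they have to be found in the camera images.
- tray: open plywood tray, fixed: outside 224 x 138 x 48 mm, inside 208 (x) x 122 (y) x 40 mm deep, walls and floor 8 mm thick. Origin at the centre of its underside, x along its length, z up. With the case along one long wall there is just room for three round things in a row beside it. Tall fixed equipment stands only beyond 0.78 m ahead and 0.57 m to the sides of the robot.
- tin_a: lidded cylindrical metal ink tin with a paper band, 64 mm in diameter and 92 mm high, about 0.4 kg, standing upright; origin at the centre of its underside, z up its axis. The two tins are alike. It starts on the bench among the cups and bystanders.
- tin_b: lidded cylindrical metal ink tin with a paper band, 64 mm in diameter and 92 mm high, about 0.4 kg, standing upright; origin at the centre of its underside, z up its axis. The two tins are alike. It is already in the tray: standing on its floor in one corner, 1 to 5 mm off both walls.
- cup_a: empty white tapered mixing cup, 92 mm high, 66 mm across the rim, 38 mm across the foot, straight taper, wall 2.5 mm, thick base (inner floor 26 mm above its underside), standing upright mouth up; origin at the centre of its underside, z up its axis. The two cups are alike; nested, the upper one rests on the lower one's inner floor, 26 mm higher, with its rim standing 26 mm proud.
- cup_b: empty white tapered mixing cup, 92 mm high, 66 mm across the rim, 38 mm across the foot, straight taper, wall 2.5 mm, thick base (inner floor 26 mm above its underside), standing upright mouth up; origin at the centre of its underside, z up its axis. The two cups are alike; nested, the upper one rests on the lower one's inner floor, 26 mm higher, with its rim standing 26 mm proud.
- case: long closed wooden tool case with two brass clasps, 200 x 45 x 64 mm high, about 0.35 kg, lying on the bench lid up; origin at the centre of its underside, x along its length, z up.
- big_can: bystander: wide open metal can of yellow ink, 86 mm in diameter, 66 mm high; origin at the centre of its underside.
- squat_jar: bystander: squat amber glass jar with a black lid, 75 mm in diameter, 50 mm high; origin at the centre of its underside.
- tape_roll: bystander: cardboard tape roll lying flat, a ring 80 mm in diameter, 60 mm hole, 24 mm high; origin at the centre of its underside.
- ink_knife: bystander: ink spatula 190 mm long lying flat on the bench beyond the tins and cups; origin near the middle of its length, on its underside, x along it.
Mind the look-alikes: they are no part of the job. What is shaped like the cup_b but red is not meant. Of the things that look like the case, take the one that is farthest to the robot's left at the start.

How it is judged:
At the end, for the whole second after the job is handed in: Tins, case and one cup rest on the tray's floor (undersides 4 to 14 mm above its underside; floor at 8), within its walls, upright to 0.12 rad, case along the tray to 0.1 rad; the other cup nested in that one (18 to 34 mm higher, centres within 8 mm, upright to 0.15 rad); all at rest (x of tin_a in the frame of tray between -0.077 and 0.077 m and y of tin_a in the frame of tray between -0.033 and 0.033 m and z of tin_a in the frame of tray between 0.004 and 0.014 m and angle between each of tin_a, tin_b, case's own z axis and vertical below 0.12 rad and x of tin_b in the frame of tray between -0.077 and 0.077 m and y of tin_b in the frame of tray between -0.033 and 0.033 m and z of tin_b in the frame of tray between 0.004 and 0.014 m and x of case in the frame of tray between -0.01 and 0.01 m and y of case in the frame of tray between -0.043 and 0.043 m and z of case in the frame of tray between 0.004 and 0.014 m and angle between the x axis of case and the x axis of tray, either way round below 0.1 rad and (((x of cup_a in the frame of tray between -0.08 and 0.08 m and y of cup_a in the frame of tray between -0.042 and 0.042 m and z of cup_a in the frame of tray between 0.004 and 0.014 m and angle between cup_a's own z axis and vertical below 0.12 rad) and z of cup_b in the frame of cup_a between 0.018 and 0.034 m and horizontal distance between cup_b and cup_a below 0.008 m and angle between cup_b's own z axis and vertical below 0.15 rad) or ((x of cup_b in the frame of tray between -0.08 and 0.08 m and y of cup_b in the frame of tray between -0.042 and 0.042 m and z of cup_b in the frame of tray between 0.004 and 0.014 m and angle between cup_b's own z axis and vertical below 0.12 rad) and z of cup_a in the frame of cup_b between 0.018 and 0.034 m and horizontal distance between cup_a and cup_b below 0.008 m and angle between cup_a's own z axis and vertical below 0.15 rad)) and linear speed of each of tin_a, tin_b, cup_a, cup_b, case below 0.02 m/s); the robot touches nothing.
It fails at once if a bystander (open can, squat jar, tape roll or ink knife) is moved by more than 40 mm (distance of any of big_can, squat_jar, tape_roll, ink_knife from where it was at the start of the episode above 0.04 m).
It also fails if it takes over 72 s, if anything falls off the work surface, if the arm or the gripper's body presses on something with over 40 N, if the wrist force passes 120 N, or if a joint passes its speed limit or range.

## Working session

There is one attempt and no reset: what is moved stays moved. The work goes in short steps, Python scripts to look and compute and a tool call to move; the robot and the scene stay as the last step left them, time stands still between calls to the robot, and variables do not carry over. Pictures are saved under pics/ and viewed, at most 10 in all, crops included, and the job is handed in when it is done.

Besides the shell and the picture viewer there is one more tool, called after ">>>" as name(argument=value, ...), one argument or row to a line, values as JSON. servo_tool: Moves the arm, as the interface text tells. Its arguments: {"type":"object","properties":{"moves":{"type":"array"},"force":{"type":"number"}},"required":["moves"]}

```bash
mkdir -p pics
cat > h.py <<'E'
import numpy as np, cv2
from rig import readout, imaging, manip
def grab(n):
    im,d=imaging.get_image(n); c=imaging.calibration(n); return im,d,c
def cloud(d,c):
    v,u=np.mgrid[0:480,0:640]
    K=np.array(c["intrinsics"],float); p=np.stack([u,v],-1).reshape(-1,1,2).astype(float)
    n=cv2.undistortPoints(p,K,np.array(c["dist"],float)).reshape(480,640,2)
    P=np.dstack([n[...,0]*d,n[...,1]*d,d]); 
    W=(P-np.array(c["t"]).ravel())@np.array(c["R"])
    W[d<=0]=np.nan
    return W
def save(n,im): cv2.imwrite("pics/"+n+".png",im[...,::-1])
E
python3 - <<'E'
from h import *
print(readout.get_state())
for n in("top","side"):
    im,d,c=grab(n); save(n+"0",im); np.savez(n+"0.npz",im=im,W=cloud(d,c)); print(n,c["R"],c["t"])
E
```

```text
{'clock': 0.0, 'qpos': array([-1.25799674e+00,  2.76542177e-01,  1.50616567e+00, -7.10489493e-07,
        1.36068256e+00, -1.21007396e-01]), 'qd': array([-0.00117229,  0.00062045, -0.00051396, -0.00109465,  0.00130141,
        0.00069733]), 'effort': array([-8.16852098e-04, -4.16782701e+01, -2.45807004e+01, -2.16732960e-04,
        1.10198470e-02,  1.10081442e-05]), 'position': array([ 0.24155134, -0.52134601,  0.30305675]), 'ee_rot': array([-8.94713921e-04,  9.76568109e-01,  2.15206694e-01, -8.64125190e-05]), 'contact_force': array([0.7615009 , 0.10320866, 0.32267328]), 'moment': array([ 0.03120208,  0.0180656 , -0.02096159]), 'gripper_force': 0.0, 'width': 0.08541963664445519}
top [[ 0.02856421 -0.99958415 -0.00395046]
 [-0.98851334 -0.02766064 -0.14858085]
 [ 0.14840979  0.00814917 -0.98889237]] [-0.10130289  0.49534525  0.91456358]
side [[-0.8952115  -0.44560999  0.00530195]
 [-0.26060359  0.51381641 -0.81736067]
 [ 0.36149985 -0.73309238 -0.57610193]] [0.41782245 0.20198578 0.83921065]
```

View pics/top0.png

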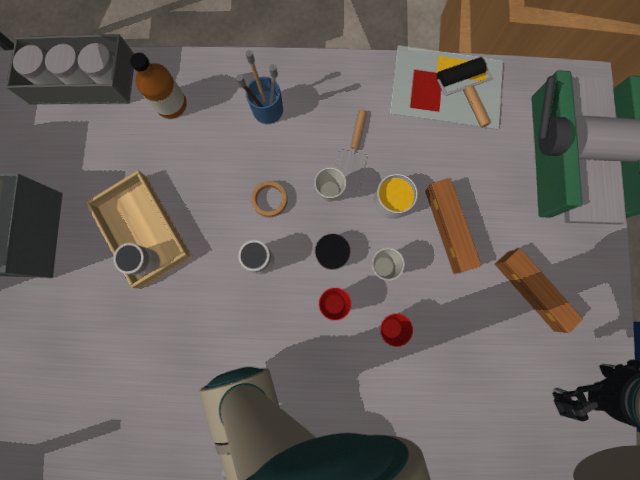

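View pics/side0.png

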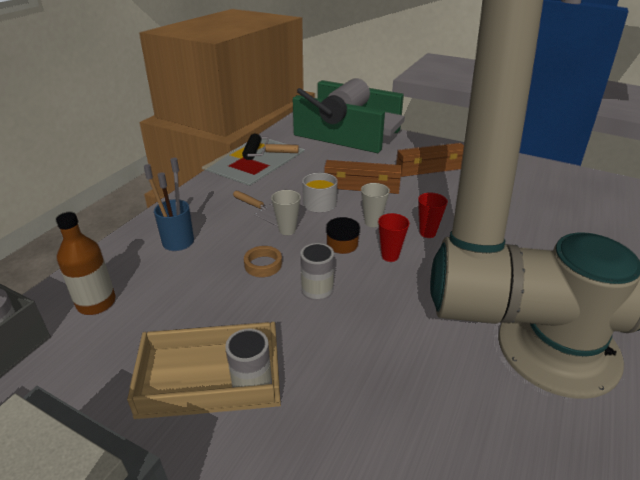

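The top view shows the tray at about (139,230), with tin_b in its robot-side corner at (130,260). tin_a is at (255,256) and the white cups are at (331,184) and (388,264). The red look-alikes are at (335,304) and (396,330).

There are two candidate cases, at (453,226) and (540,290). Smaller u means farther to the robot's left, so (453,226) fits. I'll measure and confirm in a crop.

Run:
```python
from h import *
z=np.load("top0.npz"); W=z["W"]; im=z["im"]
def sel(u,v,r,lo,hi,w=None):
    m=np.zeros((480,640),bool); m[v-r:v+r,u-r:u+r]=1
    return W[m&(W[...,2]>lo)&(W[...,2]<hi)]
for n,u,v,r,lo,hi in [("tin_a",255,256,28,.084,.1),("tin_b",130,260,28,.092,.11),("cupF",331,184,24,.084,.1),("cupN",388,264,24,.084,.1),("can",398,194,28,.058,.075),("jar",333,251,26,.042,.06),("tape",270,198,26,.016,.03),("red1",335,304,24,.084,.1),("red2",396,330,24,.084,.1)]:
    p=sel(u,v,r,lo,hi); c,rad=cv2.minEnclosingCircle(p[:,:2].astype(np.float32))
    print(n,len(p),np.round(c,4),"r",round(rad,4),"z",np.round(np.median(p[:,2]),4), "box", np.round((p.min(0)+p.max(0))[:2]/2,4), np.round(np.ptp(p,axis=0)[:2],3))
for n,u,v,r,lo,hi in [("caseL",453,226,55,.058,.07),("caseR",540,290,55,.058,.07),("tray",139,230,62,.042,.054)]:
    p=sel(u,v,r,lo,hi); print(n,len(p),cv2.minAreaRect(p[:,:2].astype(np.float32)),np.median(p[:,2]))
    print(p[:,:2].min(0),p[:,:2].max(0))
for n,u,v in [("floor",150,220)]: print(W[v,u],W[300,220],W[215,220])
print("knife",W[120,360],W[155,352])
save("crop0",cv2.resize(im[130:350,80:600],None,fx=1.5,fy=1.5,interpolation=cv2.INTER_CUBIC))
```

```text
tin_a 774 [0.4549 0.0503] r 0.0321 z 0.0911 box [0.4552 0.0504] [0.063 0.064]
tin_b 739 [0.4422 0.3065] r 0.0325 z 0.0991 box [0.4415 0.3053] [0.062 0.063]
cupF 162 [ 0.6116 -0.101 ] r 0.0331 z 0.0905 box [ 0.6114 -0.1006] [0.063 0.063]
cupN 164 [ 0.4454 -0.2208] r 0.0327 z 0.09 box [ 0.4454 -0.2221] [0.065 0.062]
can 222 [ 0.5995 -0.2436] r 0.0438 z 0.0641 box [ 0.5994 -0.2432] [0.086 0.084]
jar 970 [ 0.4739 -0.1103] r 0.0374 z 0.0488 box [ 0.474  -0.1101] [0.073 0.074]
tape 465 [0.5918 0.0344] r 0.0402 z 0.0227 box [0.5917 0.0347] [0.079 0.078]
red1 171 [ 0.3624 -0.1172] r 0.0329 z 0.09 box [ 0.3634 -0.117 ] [0.062 0.064]
red2 184 [ 0.3152 -0.2388] r 0.0335 z 0.0901 box [ 0.3153 -0.2392] [0.065 0.064]
caseL 2070 ((0.538398802280426, -0.3626503348350525), (0.2334107756614685, 0.20661689341068268), 89.87610626220703) 0.0629792081073879
[ 0.43534291 -0.47920228] [ 0.64195932 -0.24572181]
caseR 1989 ((0.401883989572525, -0.5559672713279724), (0.20058292150497437, 0.04766707867383957), 42.03371810913086) 0.06281065927834731
[ 0.31467632 -0.63819119] [ 0.48938377 -0.47461321]
tray 1171 ((0.512906551361084, 0.3220905661582947), (0.22588665783405304, 0.1409929394721985), 34.26206588745117) 0.04615261795076736
[0.3840668  0.20371667] [0.64375404 0.43956936]
[0.53723059 0.30334635 0.01055439] [0.36375173 0.13437725 0.00091004] [ 0.55512237  0.14669969 -0.00128164]
knife [ 0.78312175 -0.16638147  0.01858   ] [ 0.70397159 -0.15025618  0.00171303]
```

View pics/crop0.png

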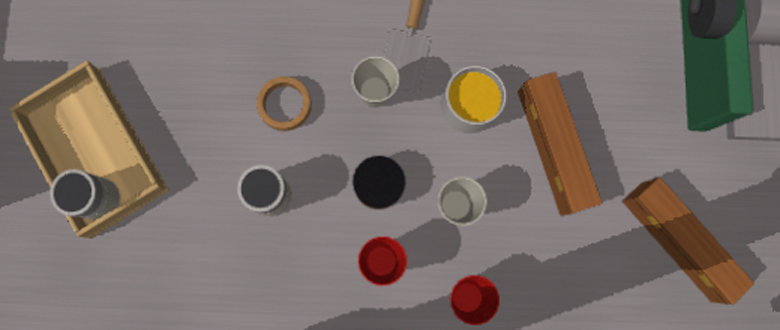

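The crop matches: two wooden cases, with the left-hand one at (560,145) in the crop being the target (y ≈ -0.36, against -0.56 for the other). White cups, red cups, tins and tray are all as expected. One more measurement gives the case pose, plus a side-camera cross-check.

```bash
cat >> h.py <<'E'
def near(W,x,y,r,lo,hi):
    with np.errstate(invalid='ignore'): return W[(np.hypot(W[...,0]-x,W[...,1]-y)<r)&(W[...,2]>lo)&(W[...,2]<hi)]
def rect(p): 
    (c,s,a)=cv2.minAreaRect(p[:,:2].astype(np.float32))
    if s[0]<s[1]: s=s[::-1]; a-=90
    return np.round(c,4),np.round(s,4),round(a,2)
def circ(W,x,y,lo,hi,r=.045):
    p=near(W,x,y,r,lo,hi); c,rad=cv2.minEnclosingCircle(p[:,:2].astype(np.float32)); return len(p),np.round(c,4),round(rad,4)
E
python3 - <<'E'
from h import *
for n in("top","side"):
    W=np.load(n+"0.npz")["W"]; print(n)
    Z=W[...,2]
    m=((np.hypot(W[...,0]-.5,W[...,1]+.345)<.125)&(Z>.057)&(Z<.07)&(np.hypot(W[...,0]-.6,W[...,1]+.2436)>.05)&~((W[...,1]<-.46))).astype(np.uint8)
    k,l,s,_=cv2.connectedComponentsWithStats(m); i=1+np.argmax(s[1:,4]); print("case",rect(W[l==i]),s[i,4])
    p=near(W,.513,.322,.16,.042,.053); print("tray",len(p),rect(p))
    for nm,x,y,lo,hi in[("ta",.455,.05,.084,.1),("tb",.442,.306,.092,.11),("cF",.611,-.101,.084,.1),("cN",.445,-.221,.084,.1)]: print(nm,circ(W,x,y,lo,hi))
E
```

```text
top
case (array([ 0.5363, -0.3703]), array([0.1951, 0.0465]), 18.27) 1866
tray 1164 (array([0.5129, 0.3221]), array([0.2259, 0.141 ]), 34.26)
ta (774, array([0.4549, 0.0503]), 0.0321)
tb (739, array([0.4422, 0.3065]), 0.0325)
cF (162, array([ 0.6116, -0.101 ]), 0.0331)
cN (164, array([ 0.4454, -0.2208]), 0.0327)
side
case (array([ 0.5361, -0.3686]), array([0.1931, 0.0541]), 19.47) 756
tray 2526 (array([0.5142, 0.3251]), array([0.2247, 0.1401]), 33.72)
ta (656, array([0.4555, 0.0527]), 0.0326)
tb (1265, array([0.4433, 0.3081]), 0.0334)
cF (230, array([ 0.6103, -0.0988]), 0.0342)
cN (222, array([ 0.4476, -0.2179]), 0.0345)
```

>>> servo_tool(
  moves=[
    {"dp": [0, 0, 0], "delta_rot": [0, 0, 1.14], "fingers": 1},
    {"dp": [0.235, -0.036, 0], "delta_rot": [0, 0, 0], "fingers": 1},
    {"dp": [0.235, -0.036, 0], "delta_rot": [0, 0, 0], "fingers": 1},
    {"dp": [0.235, -0.036, 0], "delta_rot": [0, 0, 0], "fingers": 1},
    {"dp": [0.235, -0.036, 0], "delta_rot": [0, 0, 0], "fingers": 1},
  ],
  force=50,
)

```text
out of range; nothing moved
```

>>> servo_tool(
  moves=[
    {"dp": [0.235, -0.036, 0.1], "delta_rot": [0, 0, 0], "fingers": 1},
    {"dp": [0.235, -0.036, 0.1], "delta_rot": [0, 0, 0], "fingers": 1},
    {"dp": [0.235, -0.036, 0.1], "delta_rot": [0, 0, 0], "fingers": 1},
    {"dp": [0, 0, 0.1], "delta_rot": [0, 0, 0], "fingers": 1},
    {"dp": [0, 0, 0], "delta_rot": [0, 0, 0], "fingers": 1},
  ],
)

```text
clock: 0.6
position: [0.3569, -0.4428, 0.2227]
ee_rot: [-0.003, 0.976, 0.217, -0.001]
contact_force: [-0.7, -0.2, 0.1]
width: 0.0851
gripper_force: 0.0
```

```bash
cat >> h.py <<'E'
def yaw():
    from scipy.spatial.transform import Rotation as R
    q=readout.get_state()["ee_rot"]; M=R.from_quat([q[1],q[2],q[3],q[0]]).as_matrix(); return M
def to(x,y,z,deg):
    M=yaw(); s=readout.get_state(); a=np.radians(deg); cur=np.arctan2(M[1,0],M[0,0])
    N=np.array([[np.cos(a),np.sin(a),0],[np.sin(a),-np.cos(a),0],[0,0,-1]])
    from scipy.spatial.transform import Rotation as R
    print("pos",s["position"].round(4),"yaw",np.degrees(cur).round(2),"clk",s["clock"],"w",s["width"].round(4),"F",s["contact_force"].round(1),"rotvec u",(R.from_matrix(M.T@N).as_rotvec()/.1).round(2))
    d=np.array([x,y,z])-s["position"]; print("units cur-frame",(M.T@d/.2).round(3),"after-turn frame",(N.T@d/.2).round(3))
E
python3 - <<'E'
from h import *
W=np.load("top0.npz")["W"]; Z=W[...,2]
v,u=np.mgrid[0:480,0:640]
m=((u>424)&(u<485)&(v>172)&(v<278)&(Z>.057)&(Z<.07)&(np.hypot(W[...,0]-.6,W[...,1]+.2436)>.05)).astype(np.uint8)
k,l,s,_=cv2.connectedComponentsWithStats(m); i=1+np.argmax(s[1:,4]); print("case",rect(W[l==i]),s[i])
to(.5375,-.37,.116,18.3)
E
```

```text
case (array([ 0.5382, -0.3697]), array([0.1992, 0.0465]), 18.27) [ 431  178   50   94 1944]Traceback (most recent call last):
  File "<stdin>", line 6, in <module>
  File "h.py", line 29, in to
    print("pos",s["position"].round(4),"yaw",np.degrees(cur).round(2),"clk",s["clock"],"w",s["width"].round(4),"F",s["contact_force"].round(1),"rotvec u",(R.from_matrix(M.T@N).as_rotvec()/.1).round(2))
                                                                                           ^^^^^^^^^^^^^^^^
AttributeError: 'float' object has no attribute 'round'
```

```bash
sed -i 's/s\["width"\].round(4)/round(s["width"],4)/' h.py
python3 - <<'E'
from h import *
to(.538,-.369,.116,18.3)
E
```

```text
pos [ 0.3569 -0.4428  0.2227] yaw 25.01 clk 0.6 w 0.0851 F [-0.7 -0.2  0.1] rotvec u [-0.07  0.01  1.17]
units cur-frame [0.977 0.052 0.532] after-turn frame [ 0.975 -0.066  0.533]
```

>>> servo_tool(
  moves=[
    {"dp": [0, 0, 0], "delta_rot": [0, 0, 0.6], "fingers": 1},
    {"dp": [0, 0, 0], "delta_rot": [0, 0, 0.57], "fingers": 1},
    {"dp": [0.24, -0.016, 0], "delta_rot": [0, 0, 0], "fingers": 1},
    {"dp": [0.24, -0.016, 0], "delta_rot": [0, 0, 0], "fingers": 1},
    {"dp": [0.24, -0.016, 0], "delta_rot": [0, 0, 0], "fingers": 1},
  ],
)

```text
clock: 1.1
position: [0.4913, -0.3924, 0.227]
ee_rot: [0.001, 0.988, 0.156, 0.0]
contact_force: [-0.1, 0.2, 0.1]
width: 0.0853
gripper_force: 0.0
```

>>> servo_tool(
  moves=[
    {"dp": [0.24, -0.016, 0], "delta_rot": [0, 0, 0], "fingers": 1},
    {"dp": [0.015, 0, 0.1], "delta_rot": [0, 0, 0], "fingers": 1},
    {"dp": [0, 0, 0.1], "delta_rot": [0, 0, 0], "fingers": 1},
    {"dp": [0, 0, 0], "delta_rot": [0, 0, 0], "fingers": 1},
    {"dp": [0, 0, 0], "delta_rot": [0, 0, 0], "fingers": 1},
  ],
)

```text
clock: 1.6
position: [0.5378, -0.3733, 0.1863]
ee_rot: [0.0, 0.988, 0.157, -0.0]
contact_force: [-0.7, -0.0, 0.6]
width: 0.0854
gripper_force: 0.0
```

Run:
```python
from h import *
to(.538,-.369,.116,18.3)
```

```text
pos [ 0.5378 -0.3733  0.1863] yaw 18.08 clk 1.6 w 0.0854 F [-0.7 -0.   0.6] rotvec u [ 0.    0.   -0.04]
units cur-frame [ 0.008 -0.02   0.351] after-turn frame [ 0.008 -0.02   0.351]
```

>>> servo_tool(
  moves=[
    {"dp": [0.008, -0.02, 0.12], "delta_rot": [0, 0, 0], "fingers": 1},
    {"dp": [0, 0, 0.12], "delta_rot": [0, 0, 0], "fingers": 1},
    {"dp": [0, 0, 0.11], "delta_rot": [0, 0, 0], "fingers": 1},
    {"dp": [0, 0, 0], "delta_rot": [0, 0, 0], "fingers": 0.3},
    {"dp": [0, 0, 0], "delta_rot": [0, 0, 0], "fingers": 0},
  ],
  force=60,
)

```text
clock: 2.1
position: [0.5387, -0.3692, 0.1172]
ee_rot: [0.001, 0.988, 0.157, 0.001]
contact_force: [0.0, 0.7, -0.1]
width: 0.0589
gripper_force: 0.0
```

>>> servo_tool(
  moves=[
    {"dp": [0, 0, 0], "delta_rot": [0, 0, 0], "fingers": 0},
    {"dp": [0, 0, 0], "delta_rot": [0, 0, 0], "fingers": 0},
    {"dp": [0, 0, 0], "delta_rot": [0, 0, 0], "fingers": 0},
    {"dp": [0, 0, 0], "delta_rot": [0, 0, 0], "fingers": 0},
  ],
)

```text
clock: 2.5
position: [0.5391, -0.3688, 0.1183]
ee_rot: [0.001, 0.987, 0.158, 0.001]
contact_force: [-1.4, 1.1, 6.5]
width: 0.0434
gripper_force: 62.5
```

>>> servo_tool(
  moves=[
    {"dp": [0, 0, -0.05], "delta_rot": [0, 0, 0], "fingers": 0},
    {"dp": [0, 0, -0.15], "delta_rot": [0, 0, 0], "fingers": 0},
    {"dp": [0, 0, -0.2], "delta_rot": [0, 0, 0], "fingers": 0},
    {"dp": [0, 0, -0.2], "delta_rot": [0, 0, 0], "fingers": 0},
    {"dp": [0, 0, -0.1], "delta_rot": [0, 0, 0], "fingers": 0},
  ],
)

```text
clock: 3.0
position: [0.5394, -0.3689, 0.2603]
ee_rot: [0.002, 0.987, 0.158, 0.002]
contact_force: [0.9, -0.2, -3.7]
width: 0.0435
gripper_force: 62.4
```

Run:
```python
from h import *
s=readout.get_state(); p0=s["position"]; zt=p0[2]-.117+.064
M=yaw()
for n in("top","side"):
    im,d,c=grab(n); W=cloud(d,c); save(n+"1",im)
    p=near(W,p0[0],p0[1],.125,zt-.012,zt+.007)
    for lo in(-.012,-.006): 
        q=p[p[:,2]>zt+lo]; print(n,rect(q),len(q),np.median(q[:,2]),zt)
        L=(q-p0)@M; print(" local min/max",np.percentile(L,[.5,99.5],axis=0).round(4))
to(.52,.29,.26,34)
```

```text
top (array([ 0.579 , -0.3572]), array([0.1153, 0.0477]), 18.7) 938 0.20545575357766016 0.2073118011726764
 local min/max [[ 0.0193 -0.0229  0.051 ]
 [ 0.0973  0.0233  0.0644]]
top (array([ 0.5791, -0.3573]), array([0.1149, 0.0473]), 18.11) 882 0.2056099372636983 0.2073118011726764
 local min/max [[ 0.0192 -0.0225  0.051 ]
 [ 0.0973  0.0234  0.0583]]
side (array([ 0.5364, -0.3642]), array([0.199 , 0.0662]), 17.91) 902 0.2081612986824397 0.2073118011726764
 local min/max [[-0.1009 -0.036   0.0467]
 [ 0.096   0.0238  0.0648]]
side (array([ 0.5356, -0.3642]), array([0.1995, 0.0656]), 21.5) 729 0.20870269692186433 0.2073118011726764
 local min/max [[-0.1009 -0.0364  0.0465]
 [ 0.0959  0.0243  0.0588]]
pos [ 0.5398 -0.3692  0.2602] yaw 18.16 clk 3.1 w 0.0433 F [ 0.  -0.9 -2.7] rotvec u [ 0.08 -0.03 -2.77]
units cur-frame [ 0.933 -3.163 -0.018] after-turn frame [ 1.761e+00 -2.788e+00  1.000e-03]
```

View pics/side1.png

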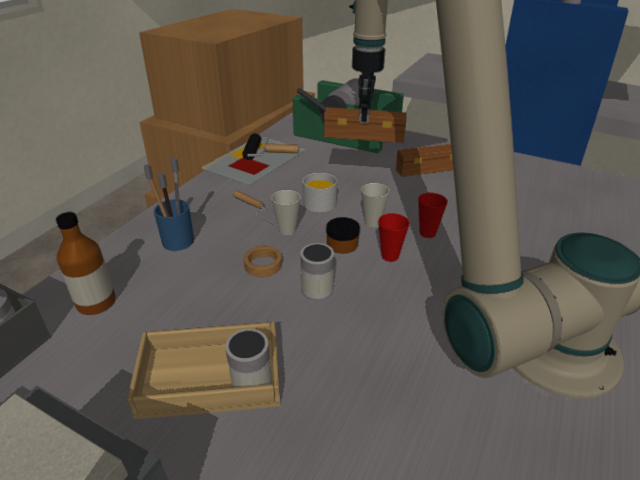

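>>> servo_tool(
  moves=[
    {"dp": [0, 0, 0], "delta_rot": [0.08, -0.03, -0.93], "fingers": 0},
    {"dp": [0, 0, 0], "delta_rot": [0, 0, -0.93], "fingers": 0},
    {"dp": [0, 0, 0], "delta_rot": [0, 0, -0.92], "fingers": 0},
    {"dp": [0.06, -0.1, 0], "delta_rot": [0, 0, 0], "fingers": 0},
    {"dp": [0.12, -0.18, 0], "delta_rot": [0, 0, 0], "fingers": 0},
  ],
)

```text
clock: 3.6
position: [0.5363, -0.3032, 0.2536]
ee_rot: [-0.004, 0.957, 0.291, -0.003]
contact_force: [1.3, 1.2, -3.8]
width: 0.0433
gripper_force: 62.4
```

>>> servo_tool(
  moves=[
    {"dp": [0.13, -0.2, 0], "delta_rot": [0, 0, 0], "fingers": 0},
    {"dp": [0.13, -0.2, 0], "delta_rot": [0, 0, 0], "fingers": 0},
    {"dp": [0.13, -0.2, 0], "delta_rot": [0, 0, 0], "fingers": 0},
    {"dp": [0.13, -0.2, 0], "delta_rot": [0, 0, 0], "fingers": 0},
    {"dp": [0.13, -0.2, 0], "delta_rot": [0, 0, 0], "fingers": 0},
  ],
)

```text
clock: 4.1
position: [0.5312, -0.0611, 0.2559]
ee_rot: [-0.005, 0.956, 0.293, -0.003]
contact_force: [1.1, 0.7, -3.0]
width: 0.0437
gripper_force: 62.4
```

>>> servo_tool(
  moves=[
    {"dp": [0.13, -0.2, 0], "delta_rot": [0, 0, 0], "fingers": 0},
    {"dp": [0.13, -0.2, 0], "delta_rot": [0, 0, 0], "fingers": 0},
    {"dp": [0.13, -0.2, 0], "delta_rot": [0, 0, 0], "fingers": 0},
    {"dp": [0.13, -0.2, 0], "delta_rot": [0, 0, 0], "fingers": 0},
    {"dp": [0.13, -0.2, 0], "delta_rot": [0, 0, 0], "fingers": 0},
  ],
)

```text
clock: 4.6
position: [0.5268, 0.1771, 0.2574]
ee_rot: [-0.004, 0.956, 0.293, -0.003]
contact_force: [0.9, -0.9, -4.2]
width: 0.0433
gripper_force: 62.4
```

>>> servo_tool(
  moves=[
    {"dp": [0.13, -0.2, 0], "delta_rot": [0, 0, 0], "fingers": 0},
    {"dp": [0.1, -0.15, 0], "delta_rot": [0, 0, 0], "fingers": 0},
    {"dp": [0, 0, 0], "delta_rot": [0, 0, 0], "fingers": 0},
    {"dp": [0, 0, 0], "delta_rot": [0, 0, 0], "fingers": 0},
  ],
)

```text
clock: 5.0
position: [0.5259, 0.2595, 0.2578]
ee_rot: [-0.003, 0.956, 0.294, -0.004]
contact_force: [-0.5, -0.4, -4.2]
width: 0.0439
gripper_force: 62.6
```

Run:
```python
from h import *
to(.5332,.2948,.14,34.1)
```

```text
pos [0.5259 0.2595 0.2578] yaw 34.21 clk 5.0 w 0.0439 F [-0.5 -0.4 -4.2] rotvec u [-0.09  0.05  0.02]
units cur-frame [ 0.132 -0.121  0.59 ] after-turn frame [ 0.129 -0.126  0.589]
```

>>> servo_tool(
  moves=[
    {"dp": [0.065, -0.063, 0], "delta_rot": [-0.09, 0.05, 0], "fingers": 0},
    {"dp": [0.065, -0.062, 0.1], "delta_rot": [0, 0, 0], "fingers": 0},
    {"dp": [0, 0, 0.2], "delta_rot": [0, 0, 0], "fingers": 0},
    {"dp": [0, 0, 0.05], "delta_rot": [0, 0, 0], "fingers": 0},
    {"dp": [0, 0, 0], "delta_rot": [0, 0, 0], "fingers": 0},
  ],
)

```text
clock: 5.5
position: [0.5333, 0.2925, 0.1873]
ee_rot: [0.0, 0.956, 0.292, -0.002]
contact_force: [1.3, -0.6, -2.9]
width: 0.0437
gripper_force: 62.6
```

Run:
```python
from h import *
to(.5332,.2948,.128,34.1)
for n in ("top","side"):
    im,d,c=grab(n); save(n+"2",im[150:320,60:260] if n=="top" else im[250:450,80:380])
a=cv2.imread("pics/top2.png"); b=cv2.imread("pics/side2.png")
a=cv2.resize(a,(400,340),interpolation=cv2.INTER_CUBIC); b=cv2.resize(b,(400,267)); 
cv2.imwrite("pics/both2.png",np.hstack([a,np.vstack([b,np.zeros((73,400,3),np.uint8)])]))
```

```text
pos [0.5333 0.2925 0.1873] yaw 34.0 clk 5.5 w 0.0437 F [ 1.3 -0.6 -2.9] rotvec u [-0.    0.03 -0.02]
units cur-frame [ 0.007 -0.01   0.297] after-turn frame [ 0.006 -0.01   0.297]
```

View pics/both2.png

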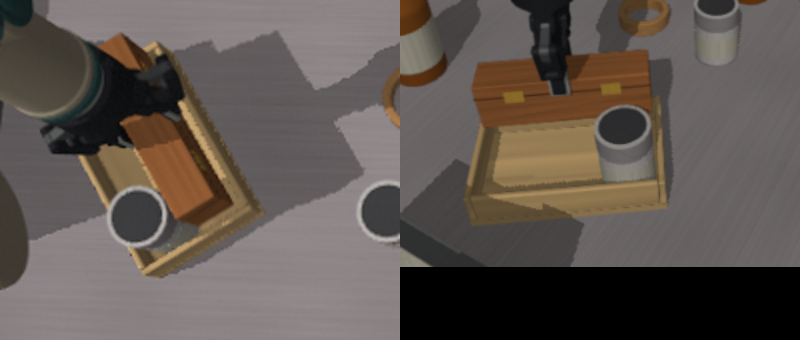

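The case hovers above the wall side of the tray, opposite tin_b at (135,215) in the crop, and lies parallel to the tray. I'll lower it in small steps.

>>> servo_tool(
  moves=[
    {"dp": [0.006, -0.01, 0.06], "delta_rot": [0, 0, 0], "fingers": 0},
    {"dp": [0, 0, 0.08], "delta_rot": [0, 0, 0], "fingers": 0},
    {"dp": [0, 0, 0.06], "delta_rot": [0, 0, 0], "fingers": 0},
    {"dp": [0, 0, 0.03], "delta_rot": [0, 0, 0], "fingers": 0},
    {"dp": [0, 0, 0.0], "delta_rot": [0, 0, 0], "fingers": 0},
  ],
)

```text
clock: 6.1
position: [0.5344, 0.2968, 0.1431]
ee_rot: [-0.0, 0.956, 0.293, 0.001]
contact_force: [0.2, -0.5, -3.6]
width: 0.0436
gripper_force: 62.7
```

>>> servo_tool(
  moves=[
    {"dp": [0, 0, 0.03], "delta_rot": [0, 0, 0], "fingers": 0},
    {"dp": [0, 0, 0.02], "delta_rot": [0, 0, 0], "fingers": 0},
    {"dp": [0, 0, 0.01], "delta_rot": [0, 0, 0], "fingers": 0},
    {"dp": [0, 0, 0.0], "delta_rot": [0, 0, 0], "fingers": 0},
  ],
)

```text
clock: 6.5
position: [0.5347, 0.2969, 0.1317]
ee_rot: [-0.0, 0.956, 0.293, 0.002]
contact_force: [0.2, -0.4, -3.9]
width: 0.0432
gripper_force: 62.8
```

>>> servo_tool(
  moves=[
    {"dp": [-0.012, 0.003, 0.01], "delta_rot": [0, 0, 0], "fingers": 0},
    {"dp": [0, 0, 0.015], "delta_rot": [0, 0, 0], "fingers": 0},
    {"dp": [0, 0, 0.01], "delta_rot": [0, 0, 0], "fingers": 0},
    {"dp": [0, 0, 0], "delta_rot": [0, 0, 0], "fingers": 0},
  ],
)

```text
clock: 6.9
position: [0.5331, 0.2951, 0.1264]
ee_rot: [-0.0, 0.956, 0.293, 0.002]
contact_force: [-2.2, -1.1, 5.0]
width: 0.0439
gripper_force: 63.7
```

>>> servo_tool(
  moves=[
    {"dp": [0, 0, 0.005], "delta_rot": [0, 0, 0], "fingers": 0},
    {"dp": [0, 0, 0], "delta_rot": [0, 0, 0], "fingers": 0.7},
    {"dp": [0, 0, 0], "delta_rot": [0, 0, 0], "fingers": 0.7},
    {"dp": [0, 0, 0], "delta_rot": [0, 0, 0], "fingers": 0.7},
    {"dp": [0, 0, -0.05], "delta_rot": [0, 0, 0], "fingers": 0.7},
  ],
)

```text
clock: 7.4
position: [0.5325, 0.2948, 0.133]
ee_rot: [-0.0, 0.956, 0.293, 0.0]
contact_force: [-0.4, 0.3, 0.7]
width: 0.0599
gripper_force: 0.0
```

>>> servo_tool(
  moves=[
    {"dp": [0, 0, -0.15], "delta_rot": [0, 0, 0], "fingers": 0.7},
    {"dp": [0, 0, -0.2], "delta_rot": [0, 0, 0], "fingers": 1},
    {"dp": [0, 0, -0.2], "delta_rot": [0, 0, 0], "fingers": 1},
    {"dp": [0, 0, -0.1], "delta_rot": [0, 0, 0], "fingers": 1},
  ],
)

```text
clock: 7.8
position: [0.534, 0.2955, 0.2686]
ee_rot: [-0.001, 0.956, 0.293, 0.005]
contact_force: [0.8, 0.3, 0.2]
width: 0.0852
gripper_force: 0.0
```

>>> servo_tool(
  moves=[
    {"dp": [-0.13, 0.2, 0], "delta_rot": [0, 0, 0], "fingers": 1},
    {"dp": [-0.13, 0.2, 0], "delta_rot": [0, 0, 0], "fingers": 1},
    {"dp": [-0.13, 0.2, 0], "delta_rot": [0, 0, 0], "fingers": 1},
    {"dp": [-0.13, 0.2, 0], "delta_rot": [0, 0, 0], "fingers": 1},
    {"dp": [-0.13, 0.2, 0], "delta_rot": [0, 0, 0], "fingers": 1},
  ],
)

```text
clock: 8.3
position: [0.537, 0.0547, 0.2644]
ee_rot: [-0.0, 0.956, 0.293, 0.003]
contact_force: [0.8, 0.7, 0.4]
width: 0.0857
gripper_force: 0.0
```

Run:
```python
from h import *
im,d,c=grab("top"); W=cloud(d,c); save("top3",im)
ex=np.array([.828,.5606]); ey=np.array([-.5606,.828]); c0=np.array([.5129,.3221])
p=near(W,.532,.2945,.125,.062,.08); 
print("case",rect(p),len(p),np.median(p[:,2])); L=(p[:,:2]-c0); print(np.percentile(L@ex,[.5,99.5]),np.percentile(L@ey,[.5,99.5]))
r=near(W,.513,.322,.16,.042,.053);print("tray",rect(r))
print("tb",circ(W,.442,.306,.092,.11)); print("ta",circ(W,.455,.05,.084,.1))
to(.455,.0505,.25,34.1)
```

```text
case (array([0.5126, 0.3147]), array([0.195 , 0.1031]), 33.6) 1804 0.07085714932033424
[-0.10110889  0.08255443] [-0.0569217   0.03351303]
tray (array([0.5133, 0.3215]), array([0.2263, 0.1398]), 34.41)
tb (748, array([0.4418, 0.3067]), 0.0323)
ta (775, array([0.455 , 0.0502]), 0.032)
pos [0.5373 0.0475 0.2643] yaw 33.89 clk 8.35 w 0.0852 F [-0.3 -4.1 -0.1] rotvec u [ 0.08 -0.   -0.04]
units cur-frame [-0.333 -0.242  0.07 ] after-turn frame [-0.332 -0.243  0.072]
```

>>> servo_tool(
  moves=[
    {"dp": [-0.166, -0.122, 0], "delta_rot": [0.08, 0, -0.04], "fingers": 1},
    {"dp": [-0.166, -0.121, 0], "delta_rot": [0, 0, 0], "fingers": 1},
    {"dp": [0, 0, 0.15], "delta_rot": [0, 0, 0], "fingers": 1},
    {"dp": [0, 0, 0.1], "delta_rot": [0, 0, 0], "fingers": 1},
    {"dp": [0, 0, 0], "delta_rot": [0, 0, 0], "fingers": 1},
  ],
)

```text
clock: 8.85
position: [0.453, 0.0599, 0.212]
ee_rot: [-0.005, 0.956, 0.295, -0.001]
contact_force: [-0.6, -0.1, 0.4]
width: 0.0857
gripper_force: 0.0
```

Run:
```python
from h import *
to(.455,.0502,.141,34.1)
```

```text
pos [0.453  0.0599 0.212 ] yaw 34.3 clk 8.85 w 0.0857 F [-0.6 -0.1  0.4] rotvec u [-0.1  -0.    0.04]
units cur-frame [-0.019  0.049  0.355] after-turn frame [-0.019  0.046  0.355]
```

>>> servo_tool(
  moves=[
    {"dp": [-0.019, 0.046, 0], "delta_rot": [-0.1, 0, 0.04], "fingers": 1},
    {"dp": [0, 0, 0.1], "delta_rot": [0, 0, 0], "fingers": 1},
    {"dp": [0, 0, 0.1], "delta_rot": [0, 0, 0], "fingers": 1},
    {"dp": [0, 0, 0.1], "delta_rot": [0, 0, 0], "fingers": 1},
    {"dp": [0, 0, 0.055], "delta_rot": [0, 0, 0], "fingers": 1},
  ],
)

```text
clock: 9.35
position: [0.4581, 0.0495, 0.1423]
ee_rot: [0.001, 0.956, 0.293, 0.003]
contact_force: [0.5, -1.0, -0.2]
width: 0.0858
gripper_force: 0.0
```

>>> servo_tool(
  moves=[
    {"dp": [0, 0, 0], "delta_rot": [0, 0, 0], "fingers": 1},
    {"dp": [0, 0, 0], "delta_rot": [0, 0, 0], "fingers": 0.6},
    {"dp": [0, 0, 0], "delta_rot": [0, 0, 0], "fingers": 0},
    {"dp": [0, 0, 0], "delta_rot": [0, 0, 0], "fingers": 0},
    {"dp": [0, 0, 0], "delta_rot": [0, 0, 0], "fingers": 0},
  ],
)

```text
clock: 9.85
position: [0.4578, 0.0504, 0.144]
ee_rot: [0.001, 0.956, 0.293, 0.003]
contact_force: [-2.6, 2.1, 6.1]
width: 0.0616
gripper_force: 64.2
```

>>> servo_tool(
  moves=[
    {"dp": [0, 0, 0], "delta_rot": [0, 0, 0], "fingers": 0},
    {"dp": [0, 0, -0.05], "delta_rot": [0, 0, 0], "fingers": 0},
    {"dp": [0, 0, -0.15], "delta_rot": [0, 0, 0], "fingers": 0},
    {"dp": [0, 0, -0.2], "delta_rot": [0, 0, 0], "fingers": 0},
    {"dp": [0, 0, -0.2], "delta_rot": [0, 0, 0], "fingers": 0},
  ],
)

```text
clock: 10.35
position: [0.4561, 0.0498, 0.264]
ee_rot: [0.001, 0.956, 0.293, 0.002]
contact_force: [1.3, 0.0, -3.9]
width: 0.0619
gripper_force: 67.2
```

Run:
```python
from h import *
t=np.array([.5131,.3218])+.001*np.array([.828,.5606])+.026*np.array([-.5606,.828]); print(t)
to(t[0],t[1],.26,34.1)
```

```text
[0.4993524 0.3438886]
pos [0.4561 0.0498 0.264 ] yaw 34.09 clk 10.35 w 0.0619 F [ 1.3  0.  -3.9] rotvec u [ 0.03 -0.03 -0.  ]
units cur-frame [ 1.003 -1.096  0.02 ] after-turn frame [ 1.003 -1.096  0.02 ]
```

>>> servo_tool(
  moves=[
    {"dp": [0.1, -0.11, 0], "delta_rot": [0, 0, 0], "fingers": 0},
    {"dp": [0.16, -0.175, 0], "delta_rot": [0, 0, 0], "fingers": 0},
    {"dp": [0.16, -0.175, 0], "delta_rot": [0, 0, 0], "fingers": 0},
    {"dp": [0.16, -0.175, 0], "delta_rot": [0, 0, 0], "fingers": 0},
    {"dp": [0.16, -0.175, 0], "delta_rot": [0, 0, 0], "fingers": 0},
  ],
)

```text
clock: 10.85
position: [0.4883, 0.2687, 0.2632]
ee_rot: [0.001, 0.956, 0.293, 0.003]
contact_force: [0.5, -0.5, -3.7]
width: 0.0619
gripper_force: 67.5
```

>>> servo_tool(
  moves=[
    {"dp": [0.16, -0.175, 0], "delta_rot": [0, 0, 0], "fingers": 0},
    {"dp": [0.11, -0.11, 0], "delta_rot": [0, 0, 0], "fingers": 0},
    {"dp": [0, 0, 0], "delta_rot": [0, 0, 0], "fingers": 0},
    {"dp": [0, 0, 0], "delta_rot": [0, 0, 0], "fingers": 0},
  ],
)

```text
clock: 11.25
position: [0.5008, 0.3448, 0.2623]
ee_rot: [0.001, 0.956, 0.294, 0.002]
contact_force: [-0.5, -0.6, -4.2]
width: 0.0617
gripper_force: 67.5
```

Run:
```python
from h import *
t=np.array([.5131,.3218])+.0034*np.array([.828,.5606])+.026*np.array([-.5606,.828]); print(t)
to(t[0],t[1],.15,34.1)
p0=readout.get_state()["position"]; M=yaw()
for n in("top","side"):
    im,d,c=grab(n); W=cloud(d,c); zt=p0[2]-.142+.092
    p=near(W,p0[0],p0[1],.07,zt-.07,zt-.03); L=(p-p0)@M; print(n,len(p),np.percentile(L,[1,99],axis=0).round(4))
```

```text
[0.5013396  0.34523404]
pos [0.5008 0.3448 0.2623] yaw 34.18 clk 11.25 w 0.0617 F [-0.5 -0.6 -4.2] rotvec u [ 0.03 -0.02  0.01]
units cur-frame [ 0.002 -0.002  0.562] after-turn frame [ 0.003 -0.     0.562]
top 309 [[-0.0351 -0.021   0.0807]
 [ 0.0066  0.032   0.1186]]
side 1001 [[-0.0323 -0.0334  0.0803]
 [ 0.0273 -0.0009  0.1194]]
```

>>> servo_tool(
  moves=[
    {"dp": [0.003, 0, 0.1], "delta_rot": [0, 0, 0], "fingers": 0},
    {"dp": [0, 0, 0.15], "delta_rot": [0, 0, 0], "fingers": 0},
    {"dp": [0, 0, 0.12], "delta_rot": [0, 0, 0], "fingers": 0},
    {"dp": [0, 0, 0.07], "delta_rot": [0, 0, 0], "fingers": 0},
    {"dp": [0, 0, 0], "delta_rot": [0, 0, 0], "fingers": 0},
  ],
)

```text
clock: 11.85
position: [0.5008, 0.3426, 0.1725]
ee_rot: [0.001, 0.956, 0.292, -0.001]
contact_force: [-0.7, 0.0, -4.2]
width: 0.0616
gripper_force: 67.5
```

>>> servo_tool(
  moves=[
    {"dp": [0, 0, 0.03], "delta_rot": [0, 0, 0], "fingers": 0},
    {"dp": [0, 0, 0.03], "delta_rot": [0, 0, 0], "fingers": 0},
    {"dp": [0, 0, 0], "delta_rot": [0, 0, 0], "fingers": 0},
  ],
)

```text
clock: 12.15
position: [0.5022, 0.3445, 0.1626]
ee_rot: [0.001, 0.956, 0.293, 0.002]
contact_force: [-0.3, -0.7, -4.8]
width: 0.0616
gripper_force: 67.5
```

Run:
```python
from h import *
to(.5014,.3452,.15,34.1)
```

```text
pos [0.5022 0.3445 0.1626] yaw 34.06 clk 12.15 w 0.0616 F [-0.3 -0.7 -4.8] rotvec u [ 0.03 -0.04 -0.01]
units cur-frame [-0.002 -0.005  0.063] after-turn frame [-0.001 -0.005  0.063]
```

>>> servo_tool(
  moves=[
    {"dp": [0, -0.004, 0.025], "delta_rot": [0, 0, 0], "fingers": 0},
    {"dp": [0, 0, 0.02], "delta_rot": [0, 0, 0], "fingers": 0},
    {"dp": [0, 0, 0.01], "delta_rot": [0, 0, 0], "fingers": 0},
    {"dp": [0, 0, 0], "delta_rot": [0, 0, 0], "fingers": 0},
  ],
)

```text
clock: 12.55
position: [0.502, 0.3458, 0.1522]
ee_rot: [0.001, 0.956, 0.293, 0.003]
contact_force: [-1.3, 0.6, 0.0]
width: 0.0619
gripper_force: 67.8
```

>>> servo_tool(
  moves=[
    {"dp": [0, 0, 0.006], "delta_rot": [0, 0, 0], "fingers": 0},
    {"dp": [0, 0, 0], "delta_rot": [0, 0, 0], "fingers": 0.92},
    {"dp": [0, 0, 0], "delta_rot": [0, 0, 0], "fingers": 0.92},
    {"dp": [0, 0, 0], "delta_rot": [0, 0, 0], "fingers": 0.92},
    {"dp": [0, 0, -0.05], "delta_rot": [0, 0, 0], "fingers": 0.92},
  ],
)

```text
clock: 13.05
position: [0.5011, 0.3451, 0.1594]
ee_rot: [0.001, 0.956, 0.293, 0.001]
contact_force: [0.0, -1.1, -0.2]
width: 0.0787
gripper_force: 0.0
```

>>> servo_tool(
  moves=[
    {"dp": [0, 0, -0.15], "delta_rot": [0, 0, 0], "fingers": 0.92},
    {"dp": [0, 0, -0.2], "delta_rot": [0, 0, 0], "fingers": 1},
    {"dp": [0, 0, -0.2], "delta_rot": [0, 0, 0], "fingers": 1},
    {"dp": [0, 0, 0], "delta_rot": [0, 0, 0], "fingers": 1},
  ],
)

```text
clock: 13.45
position: [0.5039, 0.347, 0.2776]
ee_rot: [-0.001, 0.956, 0.293, 0.009]
contact_force: [0.8, 0.4, 0.2]
width: 0.0854
gripper_force: 0.0
```

>>> servo_tool(
  moves=[
    {"dp": [-0.14, 0.2, 0], "delta_rot": [0, 0, 0], "fingers": 1},
    {"dp": [-0.14, 0.2, 0], "delta_rot": [0, 0, 0], "fingers": 1},
    {"dp": [-0.14, 0.2, 0], "delta_rot": [0, 0, 0], "fingers": 1},
    {"dp": [-0.14, 0.2, 0], "delta_rot": [0, 0, 0], "fingers": 1},
    {"dp": [-0.14, 0.2, 0], "delta_rot": [0, 0, 0], "fingers": 1},
  ],
)

```text
clock: 13.95
position: [0.497, 0.0997, 0.2706]
ee_rot: [0.001, 0.956, 0.293, 0.003]
contact_force: [0.7, -1.1, -1.0]
width: 0.0854
gripper_force: 0.0
```

>>> servo_tool(
  moves=[
    {"dp": [-0.14, 0.2, 0], "delta_rot": [0, 0, 0], "fingers": 1},
    {"dp": [-0.14, 0.2, 0], "delta_rot": [0, 0, 0], "fingers": 1},
    {"dp": [-0.14, 0.2, 0], "delta_rot": [0, 0, 0], "fingers": 1},
    {"dp": [-0.14, 0.2, 0], "delta_rot": [0, 0, 0], "fingers": 1},
    {"dp": [0, 0, 0], "delta_rot": [0, 0, 0], "fingers": 1},
  ],
)

```text
clock: 14.45
position: [0.4944, -0.0995, 0.2705]
ee_rot: [0.003, 0.957, 0.29, 0.002]
contact_force: [0.2, 0.3, -0.0]
width: 0.0851
gripper_force: 0.0
```

Run:
```python
from h import *
im,d,c=grab("top"); W=cloud(d,c); save("top4",cv2.resize(im[130:350,80:480],None,fx=1.9,fy=1.9,interpolation=cv2.INTER_CUBIC))
ex=np.array([.828,.5606]); ey=np.array([-.5606,.828]); c0=np.array([.5131,.3218])
for n,x,y in[("tb",.442,.306),("ta",.4985,.344)]:
    k,c,r=circ(W,x,y,.092,.11,.038); print(n,k,c,r,"tray",((c-c0)@ex).round(4),((c-c0)@ey).round(4),near(W,x,y,.03,.092,.11)[:,2].mean())
print("cF",circ(W,.611,-.101,.084,.1),"cN",circ(W,.445,-.221,.084,.1))
to(.4454,-.2208,.2,34.1)
```

```text
tb 740 [0.4409 0.3056] 0.0325 tray -0.0689 0.0271 0.09922452328815462
ta 756 [0.4972 0.344 ] 0.037 tray -0.0007 0.0273 0.09913318457750996
cF (0, array([0., 0.]), 0.0) cN (163, array([ 0.4454, -0.2207]), 0.0328)
pos [ 0.4942 -0.0966  0.2704] yaw 33.77 clk 14.5 w 0.0856 F [-0.7  0.5  0.8] rotvec u [ 0.03 -0.04 -0.06]
units cur-frame [-0.549  0.379  0.351] after-turn frame [-0.55   0.377  0.352]
```

View pics/top4.png

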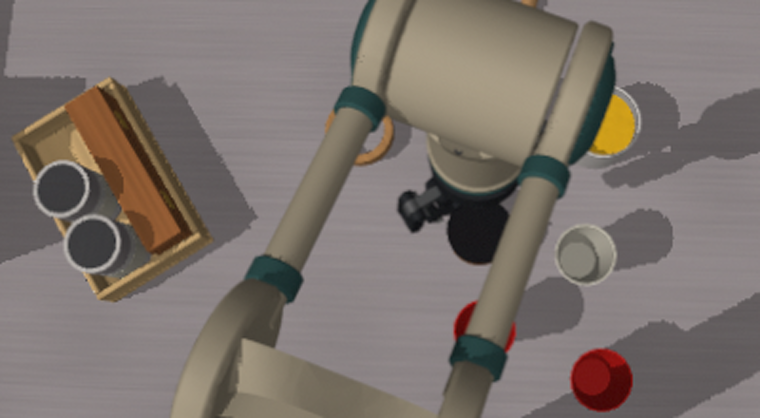

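Both tins stand flat in the tray, at crop (62,188) and (92,243), with the case along the other wall. The third spot in the row is free. Next is the near cup, at crop (585,253).

>>> servo_tool(
  moves=[
    {"dp": [-0.19, 0.13, 0], "delta_rot": [0.03, -0.04, -0.06], "fingers": 1},
    {"dp": [-0.18, 0.125, 0], "delta_rot": [0, 0, 0], "fingers": 1},
    {"dp": [-0.18, 0.122, 0], "delta_rot": [0, 0, 0], "fingers": 1},
    {"dp": [0, 0, 0.2], "delta_rot": [0, 0, 0], "fingers": 1},
    {"dp": [0, 0, 0.1], "delta_rot": [0, 0, 0], "fingers": 1},
  ],
)

```text
clock: 15.0
position: [0.4449, -0.2174, 0.2086]
ee_rot: [-0.001, 0.955, 0.295, -0.001]
contact_force: [-0.3, 0.7, 0.2]
width: 0.0854
gripper_force: 0.0
```

>>> servo_tool(
  moves=[
    {"dp": [0, 0, 0], "delta_rot": [0, 0, 0], "fingers": 1},
    {"dp": [0, 0, 0], "delta_rot": [0, 0, 0], "fingers": 1},
  ],
)

```text
clock: 15.2
position: [0.4464, -0.2171, 0.2106]
ee_rot: [-0.0, 0.955, 0.297, -0.0]
contact_force: [0.8, 0.5, 0.5]
width: 0.0855
gripper_force: 0.0
```

Run:
```python
from h import *
to(.4454,-.2208,.143,34.1)
W=cloud(*grab("top")[1:]); print("cF",circ(W,.611,-.101,.084,.1))
```

```text
pos [ 0.4464 -0.2171  0.2106] yaw 34.5 clk 15.2 w 0.0855 F [0.8 0.5 0.5] rotvec u [-0.01 -0.    0.07]
units cur-frame [-0.015  0.013  0.338] after-turn frame [-0.014  0.012  0.338]
cF (166, array([ 0.6116, -0.1008]), 0.0331)
```

>>> servo_tool(
  moves=[
    {"dp": [-0.014, 0.013, 0.1], "delta_rot": [0, 0, 0.07], "fingers": 1},
    {"dp": [0, 0, 0.12], "delta_rot": [0, 0, 0], "fingers": 1},
    {"dp": [0, 0, 0.115], "delta_rot": [0, 0, 0], "fingers": 1},
    {"dp": [0, 0, 0], "delta_rot": [0, 0, 0], "fingers": 1},
    {"dp": [0, 0, 0], "delta_rot": [0, 0, 0], "fingers": 0.7},
  ],
  force=30,
)

```text
clock: 15.75
position: [0.446, -0.2218, 0.1444]
ee_rot: [0.001, 0.956, 0.293, 0.0]
contact_force: [0.1, 0.3, -0.1]
width: 0.0729
gripper_force: 0.0
```

>>> servo_tool(
  moves=[
    {"dp": [0, 0, 0], "delta_rot": [0, 0, 0], "fingers": 0.5},
    {"dp": [0, 0, 0], "delta_rot": [0, 0, 0], "fingers": 0.3},
    {"dp": [0, 0, 0], "delta_rot": [0, 0, 0], "fingers": 0.3},
    {"dp": [0, 0, 0], "delta_rot": [0, 0, 0], "fingers": 0.3},
  ],
)

```text
clock: 16.15
position: [0.4461, -0.2222, 0.1454]
ee_rot: [0.001, 0.956, 0.293, 0.001]
contact_force: [-1.6, 1.5, 6.5]
width: 0.0632
gripper_force: 32.7
```

>>> servo_tool(
  moves=[
    {"dp": [0, 0, -0.05], "delta_rot": [0, 0, 0], "fingers": 0.3},
    {"dp": [0, 0, -0.15], "delta_rot": [0, 0, 0], "fingers": 0.3},
    {"dp": [0, 0, -0.2], "delta_rot": [0, 0, 0], "fingers": 0.3},
    {"dp": [0, 0, -0.2], "delta_rot": [0, 0, 0], "fingers": 0.3},
    {"dp": [0, 0, -0.1], "delta_rot": [0, 0, 0], "fingers": 0.3},
  ],
)

```text
clock: 16.65
position: [0.4462, -0.2226, 0.2879]
ee_rot: [0.003, 0.956, 0.293, 0.002]
contact_force: [1.6, -0.3, -1.7]
width: 0.0625
gripper_force: 33.8
```

Run:
```python
from h import *
to(.6116,-.1009,.28,34.1)
p0=readout.get_state()["position"]; M=yaw()
for n in("top","side"):
    im,d,c=grab(n); W=cloud(d,c); save(n+"5",im)
    p=near(W,p0[0],p0[1],.06,p0[2]-.145,p0[2]-.075); L=(p-p0)@M; print(n,len(p))
    for a in (.08,.095,.11,.125):
        q=L[(L[:,2]>a)&(L[:,2]<a+.015)]
        if len(q)>5: print(a,len(q),np.percentile(q,[1,99],axis=0)[:,:2].round(4).tolist())
```

```text
pos [ 0.4462 -0.2226  0.2879] yaw 34.03 clk 16.65 w 0.0625 F [ 1.6 -0.3 -1.7] rotvec u [ 0.06 -0.02 -0.01]
units cur-frame [ 1.026 -0.042  0.042] after-turn frame [ 1.026 -0.04   0.04 ]
top 14
0.08 6 [[-0.0263, -0.0117], [-0.023, -0.0049]]
side 543
0.08 150 [[-0.0202, -0.0281], [0.0299, 0.0006]]
0.095 126 [[-0.0187, -0.0262], [0.0271, -0.0014]]
0.11 109 [[-0.0163, -0.0238], [0.0259, 0.0]]
0.125 103 [[-0.0137, -0.0216], [0.0238, 0.0012]]
```

View pics/side5.png

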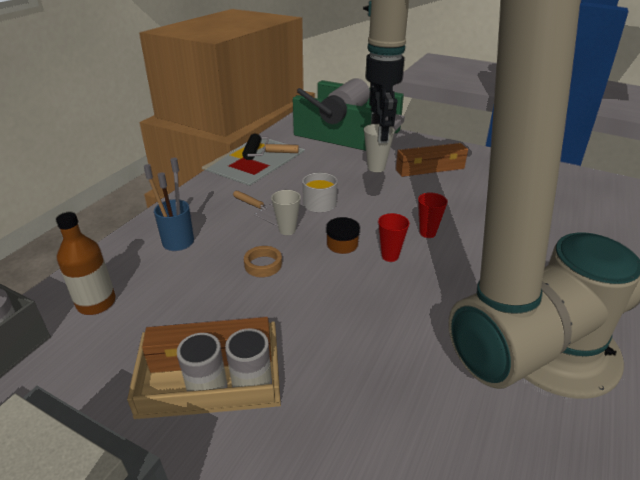

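The cup is held upright at side view (377,148). The target cup is at (287,212), and the red cups and bystanders are untouched. Moving over the far cup.

>>> servo_tool(
  moves=[
    {"dp": [0.14, -0.006, 0], "delta_rot": [0.06, -0.02, 0], "fingers": 0.3},
    {"dp": [0.23, -0.009, 0], "delta_rot": [0, 0, 0], "fingers": 0.3},
    {"dp": [0.23, -0.009, 0], "delta_rot": [0, 0, 0], "fingers": 0.3},
    {"dp": [0.23, -0.009, 0], "delta_rot": [0, 0, 0], "fingers": 0.3},
    {"dp": [0.19, -0.007, 0], "delta_rot": [0, 0, 0], "fingers": 0.3},
  ],
)

```text
clock: 17.25
position: [0.6108, -0.0993, 0.2812]
ee_rot: [-0.003, 0.956, 0.293, -0.003]
contact_force: [-0.5, 0.6, -1.7]
width: 0.0628
gripper_force: 33.9
```

>>> servo_tool(
  moves=[
    {"dp": [0, 0, 0], "delta_rot": [0, 0, 0], "fingers": 0.3},
    {"dp": [0, 0, 0.05], "delta_rot": [0, 0, 0], "fingers": 0.3},
    {"dp": [0, 0, 0], "delta_rot": [0, 0, 0], "fingers": 0.3},
  ],
)

```text
clock: 17.55
position: [0.6076, -0.1011, 0.2701]
ee_rot: [-0.004, 0.956, 0.292, -0.005]
contact_force: [-0.3, -0.8, -1.9]
width: 0.0629
gripper_force: 33.8
```

Run:
```python
from h import *
to(.611,-.1013,.172,34.1)
p0=readout.get_state()["position"]
im,d,c=grab("side"); W=cloud(d,c)
for nm,lo,hi in [("lower",.06,.085),("upper",p0[2]-.145+.06,p0[2]-.145+.08)]:
    p=near(W,.611,-.101,.05,lo,hi); v=np.cross([0,0,1],[-.3615,.7331,0]); v/=np.linalg.norm(v); s=p@v; print(nm,len(p),np.percentile(s,[1,99]).round(4),np.percentile(s,[1,99]).mean())
```

```text
pos [ 0.6076 -0.1011  0.2701] yaw 34.0 clk 17.55 w 0.0629 F [-0.3 -0.8 -1.9] rotvec u [-0.1   0.06 -0.02]
units cur-frame [0.017 0.015 0.49 ] after-turn frame [0.014 0.01  0.491]
lower 420 [-0.5327 -0.4759] -0.5043160247527377
upper 245 [-0.5267 -0.4707] -0.49872841640375454
```

>>> servo_tool(
  moves=[
    {"dp": [0.02, 0.01, 0], "delta_rot": [-0.1, 0.06, 0], "fingers": 0.3},
    {"dp": [0, 0, 0.1], "delta_rot": [0, 0, 0], "fingers": 0.3},
    {"dp": [0, 0, 0.1], "delta_rot": [0, 0, 0], "fingers": 0.3},
    {"dp": [0, 0, 0.05], "delta_rot": [0, 0, 0], "fingers": 0.3},
    {"dp": [0, 0, 0], "delta_rot": [0, 0, 0], "fingers": 0.3},
  ],
)

```text
clock: 18.1
position: [0.6133, -0.1007, 0.2216]
ee_rot: [0.0, 0.956, 0.292, 0.001]
contact_force: [-0.9, 0.7, -1.1]
width: 0.0628
gripper_force: 33.8
```

>>> servo_tool(
  moves=[
    {"dp": [0, 0, 0.06], "delta_rot": [0, 0, 0], "fingers": 0.3},
    {"dp": [0, 0, 0.06], "delta_rot": [0, 0, 0], "fingers": 0.3},
    {"dp": [0, 0, 0.04], "delta_rot": [0, 0, 0], "fingers": 0.3},
    {"dp": [0, 0, 0], "delta_rot": [0, 0, 0], "fingers": 0.3},
  ],
)

```text
clock: 18.5
position: [0.6137, -0.1003, 0.1892]
ee_rot: [0.0, 0.956, 0.293, 0.001]
contact_force: [0.5, 0.2, -1.5]
width: 0.0626
gripper_force: 33.9
```

>>> servo_tool(
  moves=[
    {"dp": [-0.008, 0, 0.03], "delta_rot": [0, 0, 0], "fingers": 0.3},
    {"dp": [0, 0, 0.03], "delta_rot": [0, 0, 0], "fingers": 0.3},
    {"dp": [0, 0, 0.02], "delta_rot": [0, 0, 0], "fingers": 0.3},
    {"dp": [0, 0, 0], "delta_rot": [0, 0, 0], "fingers": 0.3},
  ],
)

```text
clock: 18.9
position: [0.6128, -0.1013, 0.1741]
ee_rot: [0.001, 0.956, 0.293, 0.002]
contact_force: [-1.0, 0.5, -0.5]
width: 0.0628
gripper_force: 33.9
```

>>> servo_tool(
  moves=[
    {"dp": [0, 0, 0.01], "delta_rot": [0, 0, 0], "fingers": 0.3},
    {"dp": [0, 0, 0.01], "delta_rot": [0, 0, 0], "fingers": 0.3},
    {"dp": [0, 0, 0], "delta_rot": [0, 0, 0], "fingers": 0.3},
  ],
)

```text
clock: 19.2
position: [0.6135, -0.1013, 0.1717]
ee_rot: [0.001, 0.956, 0.293, 0.003]
contact_force: [-0.8, 0.9, 2.9]
width: 0.0627
gripper_force: 34.2
```

>>> servo_tool(
  moves=[
    {"dp": [0, 0, 0], "delta_rot": [0, 0, 0], "fingers": 1},
    {"dp": [0, 0, 0], "delta_rot": [0, 0, 0], "fingers": 1},
    {"dp": [0, 0, 0], "delta_rot": [0, 0, 0], "fingers": 1},
    {"dp": [0, 0, 0], "delta_rot": [0, 0, 0], "fingers": 1},
  ],
)

```text
clock: 19.6
position: [0.6133, -0.1015, 0.1708]
ee_rot: [0.001, 0.956, 0.293, 0.002]
contact_force: [0.1, 0.2, -0.4]
width: 0.0853
gripper_force: 0.0
```

Run:
```python
from h import *
im,d,c=grab("side"); W=cloud(d,c); save("side6",cv2.resize(im[120:260,220:380],None,fx=4,fy=4,interpolation=cv2.INTER_CUBIC))
v=np.array([-.897,-.442,0])
for lo in np.arange(.01,.125,.01):
    p=near(W,.611,-.1,.05,lo,lo+.01)
    if len(p)>8: s=p@v; a=np.percentile(s,[2,98]); print(round(lo,2),len(p),a.round(4),a.mean().round(4))
to(.6125,-.101,.155,34.1)
```

```text
0.01 53 [-0.5231 -0.4844] -0.5037
0.02 60 [-0.5246 -0.4841] -0.5044
0.03 61 [-0.5264 -0.4818] -0.5041
0.04 72 [-0.5274 -0.4808] -0.5041
0.05 78 [-0.5288 -0.4796] -0.5042
0.06 74 [-0.5307 -0.478 ] -0.5044
0.07 87 [-0.5307 -0.4758] -0.5033
0.08 101 [-0.5331 -0.4751] -0.5041
0.09 158 [-0.5351 -0.4733] -0.5042
0.1 136 [-0.5324 -0.4765] -0.5044
0.11 170 [-0.5354 -0.4729] -0.5042
0.12 28 [-0.5344 -0.4842] -0.5093
pos [ 0.6133 -0.1015  0.1708] yaw 34.02 clk 19.65 w 0.0857 F [ 0.2  0.8 -0. ] rotvec u [ 0.04 -0.04 -0.01]
units cur-frame [-0.002 -0.004  0.079] after-turn frame [-0.002 -0.004  0.079]
```

View pics/side6.png

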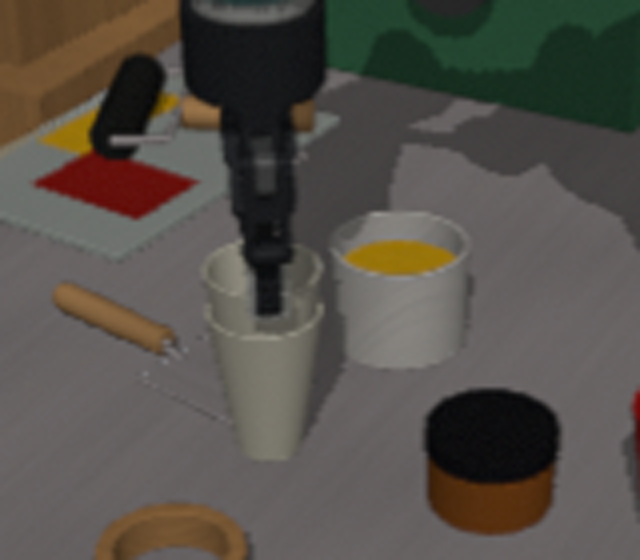

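The cups are nested home and coaxial, with rims at crop (262,268) and (265,318). I'll grip both rims together and carry the stack.

>>> servo_tool(
  moves=[
    {"dp": [-0.002, -0.004, 0.045], "delta_rot": [0.04, -0.04, 0], "fingers": 1},
    {"dp": [0, 0, 0.04], "delta_rot": [0, 0, 0], "fingers": 1},
    {"dp": [0, 0, 0], "delta_rot": [0, 0, 0], "fingers": 1},
    {"dp": [0, 0, 0], "delta_rot": [0, 0, 0], "fingers": 0.6},
    {"dp": [0, 0, 0], "delta_rot": [0, 0, 0], "fingers": 0.4},
  ],
  force=40,
)

```text
clock: 20.15
position: [0.6127, -0.1007, 0.1545]
ee_rot: [-0.0, 0.956, 0.292, 0.0]
contact_force: [-0.9, 1.0, 0.8]
width: 0.0634
gripper_force: 43.6
```

>>> servo_tool(
  moves=[
    {"dp": [0, 0, 0], "delta_rot": [0, 0, 0], "fingers": 0.3},
    {"dp": [0, 0, 0], "delta_rot": [0, 0, 0], "fingers": 0.3},
    {"dp": [0, 0, 0], "delta_rot": [0, 0, 0], "fingers": 0.3},
  ],
)

```text
clock: 20.45
position: [0.6126, -0.1008, 0.1545]
ee_rot: [-0.0, 0.956, 0.292, 0.0]
contact_force: [-1.3, 1.7, 4.5]
width: 0.0634
gripper_force: 43.8
```

>>> servo_tool(
  moves=[
    {"dp": [0, 0, -0.05], "delta_rot": [0, 0, 0], "fingers": 0.3},
    {"dp": [0, 0, -0.15], "delta_rot": [0, 0, 0], "fingers": 0.3},
    {"dp": [0, 0, -0.2], "delta_rot": [0, 0, 0], "fingers": 0.3},
    {"dp": [0, 0, -0.2], "delta_rot": [0, 0, 0], "fingers": 0.3},
    {"dp": [0, 0, -0.1], "delta_rot": [0, 0, 0], "fingers": 0.3},
  ],
)

```text
clock: 20.95
position: [0.6137, -0.1017, 0.2977]
ee_rot: [0.002, 0.956, 0.293, 0.002]
contact_force: [1.4, 0.3, -3.3]
width: 0.0635
gripper_force: 45.3
```

Run:
```python
from h import *
t=np.array([.5131,.3218])+.071*np.array([.828,.5606])+.022*np.array([-.5606,.828]); print(t)
to(t[0],t[1],.28,34.1)
p0=readout.get_state()["position"]; z0=p0[2]-.154
im,d,c=grab("side"); W=cloud(d,c); v=np.array([-.897,-.442,0])
for lo in (.005,.02,.04,.06,.08,.1):
    p=near(W,p0[0],p0[1],.05,z0+lo,z0+lo+.015)
    if len(p)>8: s=(p-p0)@v; a=np.percentile(s,[2,98]); print(round(lo,3),len(p),a.round(4),a.mean().round(4))
```

```text
[0.5595548 0.3798186]
pos [ 0.6137 -0.1017  0.2977] yaw 34.02 clk 20.95 w 0.0635 F [ 1.4  0.3 -3.3] rotvec u [ 0.05 -0.03 -0.01]
units cur-frame [ 1.122 -2.147  0.082] after-turn frame [ 1.125 -2.145  0.089]
0.005 106 [-0.0196  0.0188] -0.0004
0.02 122 [-0.021   0.0213] 0.0002
0.04 144 [-0.0243  0.0241] -0.0001
0.06 170 [-0.0273  0.0267] -0.0003
0.08 197 [-0.0307  0.0308] 0.0
0.1 269 [-0.0288  0.028 ] -0.0004
```

>>> servo_tool(
  moves=[
    {"dp": [0.06, -0.11, 0], "delta_rot": [0, 0, 0], "fingers": 0.3},
    {"dp": [0.11, -0.21, 0], "delta_rot": [0, 0, 0], "fingers": 0.3},
    {"dp": [0.11, -0.21, 0], "delta_rot": [0, 0, 0], "fingers": 0.3},
    {"dp": [0.11, -0.21, 0], "delta_rot": [0, 0, 0], "fingers": 0.3},
    {"dp": [0.11, -0.21, 0], "delta_rot": [0, 0, 0], "fingers": 0.3},
  ],
)

```text
clock: 21.5
position: [0.5884, 0.1137, 0.2925]
ee_rot: [-0.0, 0.956, 0.292, -0.001]
contact_force: [1.1, 0.4, -3.1]
width: 0.0634
gripper_force: 45.4
```

>>> servo_tool(
  moves=[
    {"dp": [0.11, -0.21, 0], "delta_rot": [0, 0, 0], "fingers": 0.3},
    {"dp": [0.11, -0.21, 0], "delta_rot": [0, 0, 0], "fingers": 0.3},
    {"dp": [0.11, -0.21, 0], "delta_rot": [0, 0, 0], "fingers": 0.3},
    {"dp": [0.11, -0.21, 0], "delta_rot": [0, 0, 0], "fingers": 0.3},
    {"dp": [0.11, -0.21, 0], "delta_rot": [0, 0, 0], "fingers": 0.3},
  ],
)

```text
clock: 22.0
position: [0.5621, 0.3495, 0.2924]
ee_rot: [0.0, 0.956, 0.293, -0.001]
contact_force: [2.3, -0.1, -3.0]
width: 0.0634
gripper_force: 45.4
```

>>> servo_tool(
  moves=[
    {"dp": [0.06, -0.11, 0], "delta_rot": [0, 0, 0], "fingers": 0.3},
    {"dp": [0, 0, 0], "delta_rot": [0, 0, 0], "fingers": 0.3},
    {"dp": [0, 0, 0], "delta_rot": [0, 0, 0], "fingers": 0.3},
  ],
)

```text
clock: 22.3
position: [0.56, 0.373, 0.2923]
ee_rot: [0.001, 0.956, 0.293, -0.001]
contact_force: [0.2, -0.6, -2.7]
width: 0.0634
gripper_force: 45.5
```

Run:
```python
from h import *
to(.5596,.3798,.163,34.1)
```

```text
pos [0.56   0.373  0.2923] yaw 34.1 clk 22.3 w 0.0634 F [ 0.2 -0.6 -2.7] rotvec u [0.01 0.03 0.  ]
units cur-frame [ 0.019 -0.03   0.646] after-turn frame [ 0.017 -0.029  0.646]
```

>>> servo_tool(
  moves=[
    {"dp": [0.018, -0.029, 0.1], "delta_rot": [0, 0, 0], "fingers": 0.3},
    {"dp": [0, 0, 0.15], "delta_rot": [0, 0, 0], "fingers": 0.3},
    {"dp": [0, 0, 0.15], "delta_rot": [0, 0, 0], "fingers": 0.3},
    {"dp": [0, 0, 0.1], "delta_rot": [0, 0, 0], "fingers": 0.3},
    {"dp": [0, 0, 0], "delta_rot": [0, 0, 0], "fingers": 0.3},
  ],
)

```text
clock: 22.8
position: [0.5586, 0.3769, 0.1898]
ee_rot: [0.001, 0.957, 0.292, -0.004]
contact_force: [0.4, -0.0, -3.1]
width: 0.0631
gripper_force: 45.5
```

>>> servo_tool(
  moves=[
    {"dp": [0, 0, 0.06], "delta_rot": [0, 0, 0], "fingers": 0.3},
    {"dp": [0, 0, 0.03], "delta_rot": [0, 0, 0], "fingers": 0.3},
    {"dp": [0, 0, 0], "delta_rot": [0, 0, 0], "fingers": 0.3},
  ],
)

```text
clock: 23.1
position: [0.5601, 0.3793, 0.1757]
ee_rot: [-0.0, 0.956, 0.292, -0.0]
contact_force: [0.9, 0.4, -2.4]
width: 0.0633
gripper_force: 45.5
```

Position is on target; contact is expected near z = 0.1625.

>>> servo_tool(
  moves=[
    {"dp": [0, 0, 0.03], "delta_rot": [0, 0, 0], "fingers": 0.3},
    {"dp": [0, 0, 0.02], "delta_rot": [0, 0, 0], "fingers": 0.3},
    {"dp": [0, 0, 0.01], "delta_rot": [0, 0, 0], "fingers": 0.3},
    {"dp": [0, 0, 0], "delta_rot": [0, 0, 0], "fingers": 0.3},
  ],
)

```text
clock: 23.5
position: [0.56, 0.3798, 0.1637]
ee_rot: [-0.0, 0.956, 0.293, -0.0]
contact_force: [-0.3, 0.2, -2.3]
width: 0.0633
gripper_force: 45.5
```

>>> servo_tool(
  moves=[
    {"dp": [0, 0, 0.008], "delta_rot": [0, 0, 0], "fingers": 0.3},
    {"dp": [0, 0, 0.005], "delta_rot": [0, 0, 0], "fingers": 0.3},
    {"dp": [0, 0, 0], "delta_rot": [0, 0, 0], "fingers": 0.3},
  ],
)

```text
clock: 23.8
position: [0.5606, 0.3802, 0.1626]
ee_rot: [-0.0, 0.956, 0.293, 0.001]
contact_force: [-0.6, -0.1, 3.8]
width: 0.0635
gripper_force: 46.1
```

>>> servo_tool(
  moves=[
    {"dp": [0, 0, 0], "delta_rot": [0, 0, 0], "fingers": 0.8},
    {"dp": [0, 0, 0], "delta_rot": [0, 0, 0], "fingers": 0.95},
    {"dp": [0, 0, 0], "delta_rot": [0, 0, 0], "fingers": 0.95},
    {"dp": [0, 0, 0], "delta_rot": [0, 0, 0], "fingers": 0.95},
    {"dp": [0, 0, -0.05], "delta_rot": [0, 0, 0], "fingers": 0.95},
  ],
)

```text
clock: 24.3
position: [0.5594, 0.3793, 0.1702]
ee_rot: [0.0, 0.956, 0.293, -0.002]
contact_force: [-0.5, 0.2, -0.1]
width: 0.0811
gripper_force: 0.0
```

>>> servo_tool(
  moves=[
    {"dp": [0, 0, -0.15], "delta_rot": [0, 0, 0], "fingers": 1},
    {"dp": [0, 0, -0.2], "delta_rot": [0, 0, 0], "fingers": 1},
    {"dp": [0, 0, -0.2], "delta_rot": [0, 0, 0], "fingers": 1},
    {"dp": [0, 0, -0.1], "delta_rot": [0, 0, 0], "fingers": 1},
  ],
)

```text
clock: 24.7
position: [0.5612, 0.3803, 0.3067]
ee_rot: [-0.001, 0.956, 0.293, 0.003]
contact_force: [0.5, 0.4, 0.0]
width: 0.0854
gripper_force: 0.0
```

>>> servo_tool(
  moves=[
    {"dp": [-0.13, 0.2, 0], "delta_rot": [0, 0, 0], "fingers": 1},
    {"dp": [-0.13, 0.2, 0], "delta_rot": [0, 0, 0], "fingers": 1},
    {"dp": [-0.13, 0.2, 0], "delta_rot": [0, 0, 0], "fingers": 1},
    {"dp": [-0.13, 0.2, 0], "delta_rot": [0, 0, 0], "fingers": 1},
    {"dp": [-0.13, 0.2, 0], "delta_rot": [0, 0, 0], "fingers": 1},
  ],
)

```text
clock: 25.2
position: [0.5642, 0.1395, 0.3024]
ee_rot: [0.0, 0.956, 0.293, 0.001]
contact_force: [1.3, -0.0, 0.5]
width: 0.0848
gripper_force: 0.0
```

>>> servo_tool(
  moves=[
    {"dp": [-0.13, 0.2, 0], "delta_rot": [0, 0, 0], "fingers": 1},
    {"dp": [-0.13, 0.2, 0], "delta_rot": [0, 0, 0], "fingers": 1},
    {"dp": [0, 0, 0], "delta_rot": [0, 0, 0], "fingers": 1},
    {"dp": [0, 0, 0], "delta_rot": [0, 0, 0], "fingers": 1},
  ],
)

```text
clock: 25.6
position: [0.5661, 0.0449, 0.3021]
ee_rot: [-0.0, 0.957, 0.291, 0.0]
contact_force: [0.1, 0.2, -0.1]
width: 0.0855
gripper_force: 0.0
```

Run:
```python
from h import *
ex=np.array([.828,.5606]); ey=np.array([-.5606,.828]); c0=np.array([.5131,.3218])
ims=[]
for cam in("top","side"):
    im,d,c=grab(cam); W=cloud(d,c)
    ims.append(cv2.resize(im[150:320,60:260] if cam=="top" else im[250:420,100:300],(400,340),interpolation=cv2.INTER_CUBIC))
    for n,x,y,lo,hi in[("tb",.442,.306,.092,.105),("ta",.498,.344,.092,.105),("rimU",.56,.38,.116,.135),("rimL",.56,.38,.093,.103)]:
        k,q,r=circ(W,x,y,lo,hi,.037); 
        if k: print(cam,n,k,r,"tray",((q-c0)@ex).round(4),((q-c0)@ey).round(4),"z",np.percentile(near(W,x,y,.037,lo-.02,hi+.02)[:,2],[50,98]).round(4))
    L=W[...,:2]-c0; A=L@ex;B=L@ey; m=(abs(A)<.11)&(B<-.0)&(B>-.065)&(W[...,2]>.064)&(W[...,2]<.078); print("case",A[m].min(),A[m].max(),B[m].min(),B[m].max(),np.median(W[m][:,2]))
save("final",np.hstack(ims))
to(.5,0,.3,34.1)
```

```text
top tb 26 0.014 tray -0.0461 0.0111 z [0.0983 0.1018]
top ta 439 0.0323 tray 0.0014 0.024 z [0.0984 0.1023]
top rimU 122 0.0297 tray 0.0811 0.03 z [0.1157 0.1268]
top rimL 55 0.0316 tray 0.0712 0.0188 z [0.108  0.1224]
case -0.09497263951131685 0.09895958649624367 -0.057268953659993835 -0.00037562684527129604 0.07084670771081578
side tb 1266 0.0335 tray -0.0651 0.0283 z [0.1009 0.1033]
side ta 1269 0.0367 tray 0.0 0.0277 z [0.1005 0.1029]
side rimU 629 0.0343 tray 0.0731 0.0236 z [0.1125 0.1278]
side rimL 493 0.035 tray 0.0696 0.0269 z [0.101  0.1223]
case -0.09941884996498693 0.08454376846786082 -0.0577467271905856 -8.033610688126616e-05 0.07288139932332886
pos [0.566  0.0467 0.3018] yaw 34.05 clk 25.7 w 0.0854 F [ 0.6  0.2 -0.6] rotvec u [-0.01 -0.01 -0.01]
units cur-frame [-0.404  0.009  0.009] after-turn frame [-0.404  0.008  0.009]
```

View pics/final.png

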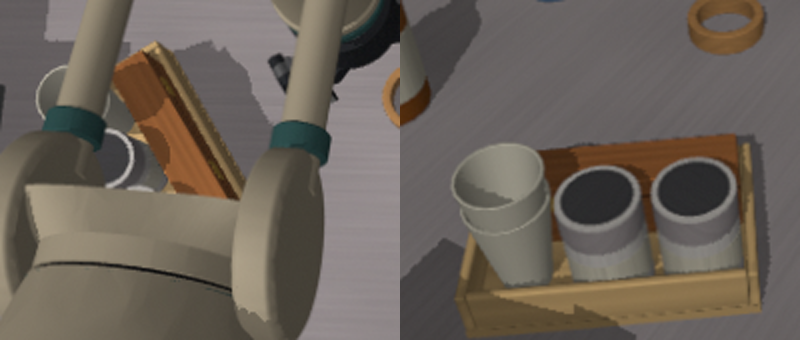

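The side crop shows the nested cups at (500,210), both tins upright at (600,220) and (695,215), and the case flat along the back wall. The top rim is at about 0.126 m, which is fully home on the floor. Handing in.

```bash
python3 -c "
from rig import manip
print(manip.sign_off())"
```

```text
the job is handed in; nothing more can be done
None
```

I handed the job in at about 26 s of the 72 s allowed: the case, both tins and the nested cups are in the tray and looked right in the final camera check, but the sign-off gave no pass or fail result.

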